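Put the biscuit press together on its slanted stand

TASK

Put the biscuit press together: slide the white pusher, thick foot first, all the way down into the slanted barrel on the stand, and after that thread the steel collar over the pusher's handle until it lies flat on the barrel's rim. Leave both in place and do not disturb the jar, the shaker, the timer or the roll of tape.

Things in the scene. Friction and masses are not known exactly. Their poses are not given: they have to be found in the camera images.
- stand: pale wooden stand fixed to the worktop, base board 160 x 125 x 12 mm with two slanted cheeks (80 mm over their outer faces, up to 90 mm high) that hold the barrel between them. Origin: centre of the base's underside; z up; the barrel leans towards the stand's own -x
- barrel: plain aluminium tube fixed in the stand, closed at its lower end, 86 mm long, 61 mm outside diameter, bore 49 mm; the inner floor lies 6 mm above the origin. Its axis leans 30 degrees from vertical, mouth up and towards the robot's side. Origin: centre of the underside of the closed end; z runs along the tube's axis out through the mouth; its y is level
- barrel_mouth (a point): centre of the barrel's open mouth, in the plane of its rim (86 mm along z from the barrel's origin, some 112 mm above the worktop)
- pusher: loose white plastic pusher, round, 138 mm long, standing upright on its foot: foot 46 mm diameter and 78 mm long with its lowest 8 mm tapered to 38 mm, above it the handle of 26 mm diameter and 60 mm long (its last 11 mm tapered to 16 mm). Origin: centre of the foot's underside; z along the axis towards the handle. When home, its shoulder lies 2 mm below the barrel's rim
- collar: loose plain steel ring lying flat, 62 mm outside diameter, 30 mm hole, 24 mm high. Origin: centre of its underside; z along its axis. Either way up is right
- vanilla_jar: bystander: spice jar with dark lid, 44 mm diameter, 105 mm high; origin centre of underside
- sugar_shaker: bystander: glass shaker, 44 mm diameter, 90 mm high; origin centre of underside
- timer: bystander: white kitchen timer 66 x 66 x 24 mm; origin centre of underside
- label_tape: bystander: roll of brown tape lying flat, 94 mm diameter, 25 mm high; origin centre of underside
There are look-alikes about, which are no part of the job. What is meant by the pusher is not green or purple, and is the smaller of those in its own colour.

How it is judged:
By the outcome, as a careful person would: the job done as asked, in the order asked, and still so for the second after the job is handed in, with the robot touching nothing.
It also fails if it takes over 64 s, if anything falls off the work surface, if the arm or the gripper's body presses on something with over 40 N, if the wrist force passes 120 N, or if a joint passes its speed limit or range.

ROBOT

A 6-joint arm with a two-finger parallel gripper is mounted at the origin on the work surface; the furniture and walls round the work are solid. World frame = base frame: x ahead of the robot, y to its left, z up, the work surface at z = 0. Lengths are in m, angles in rad, forces in N, time in s.
With the tool pointing down it reaches from about 0.375 to 0.9 m from the base axis. Payload 3.1 kg.
Tool frame: the origin (TCP) lies at the very end of the fingers, on their centre line; the grasp point (between the pads) lies 19 mm behind it; z points along the fingers, y is the line along which they close (so a half turn about z gives the same grasp; the last joint's range is limited). The gripper opens to 85 mm and grips with 20 to 120 N. Pads are 22 mm wide; open, the fingers measure 114 mm over their backs; the gripper's body (76 mm by 85 mm) begins 54 mm behind the grasp point. The pads swing forward as they close: fully open they stand 13 mm farther back than shut.
Start: joints at [-1.405, 0.527, 1.433, -0, 1.181, -0.178], TCP at [0.211, -0.588, 0.231] pointing down, gripper open.
Joint ranges: [-3.08, 3.08], [-0.75, 2.2], [0.22, 2.44], [-1.43, 4.57], [0, 2.65], [-2.85, 2.85]. Speed limits (rad/s): [2.79, 2.79, 3.14, 3.14, 3.14, 3.14].

INTERFACE

Orientations are given as a unit quaternion [x, y, z, w].
In Python, from station import telemetry, snapshot, ticket gives the robot as it stands.
- The arm moves only by the tool move_arm, never from a script. Its argument "commands" is text: rows parted by semicolons, each of 7 numbers parted by spaces: the shift along the tool's x, y, z in mm, then the turn, a rotation vector about the tool's x, y, z in degrees, then the opening, from -1 (shut) to 1 (fully open). A call has exactly 5 rows; each row is the pose to reach, as a shift and turn from the pose commanded when the call began, along the tool's axes at that moment; what a row does not reach only later rows make up. A row lasts 1/8 s, in which the tool goes at most 62.5 mm and 10.7 degrees, less where a joint would pass 70% of its speed; a pose out of reach is approached as far as the arm can. A call with a gripper value outside its range is refused whole. The fingers move at their own pace and stop on an object; "grip_force" is the grip in N (left out, the last holds). Time passes only in rows, so rows that repeat a pose let the fingers close, or fill a call up. It gives the time, the measured TCP pose, the force, the opening and the grip force at its end, in the units of the state.
- telemetry.sense(): the state, without advancing time (a new reading comes with each control period).
- snapshot(name): name is "scene" or "top" or "wrist"; returns a dict with "image" (420x560x3 uint8, red, green, blue), "fx", "fy", "cx", "cy" (pixels), "k1" (the pictures are not rectified: a ray, as slopes to the right and down, at radius r is drawn at 1 + k1 r^2 times it, then the intrinsics apply), "pose" (4x4, takes a point from camera to world coordinates). Camera axes: x right, y down, z forward; pixel columns grow to the right and rows downward; lengths in m; the calibration is good to about 2 mm. A picture is of the moment at which its call begins. There is no depth.
- ticket.sign_off(): hands the job in; it is judged then, once.
The state is a dict: "t": time; "q": joint angles; "qd": joint speeds; "tau": joint torques, N m; "tcp_pos": TCP position; "tool_rot": TCP orientation; "force": force on the tool from outside, world axes, zero at the start; "ft_torque": the same for the moment, N m; "finger_gap": opening from 0.0 (shut) to 1.0 (fully open); "gripper_force": force on a finger pad.
Only numpy, scipy, OpenCV 4.12 (cv2) and the standard library are available. Lean on these libraries where they do the work, as an engineer would, in place of code of your own. Each camera call takes 0.05 s, during which the arm holds its last target. There are 200 camera calls.

## Working session

There is one attempt and no reset: what is moved stays moved. The work goes in short steps, Python scripts to look and compute and a tool call to move; the robot and the scene stay as the last step left them, time stands still between calls to the robot, and variables do not carry over. Pictures are saved under pics/ and viewed, at most 10 in all, crops included, and the job is handed in when it is done.

Besides the shell and the picture viewer there is one more tool, called after ">>>" by a JSON object that holds its "name" and its "arguments", one argument or row to a line. move_arm: Moves the arm, as the interface text tells. Its arguments: {"type":"object","properties":{"commands":{"type":"string"},"grip_force":{"type":"number"}},"required":["commands"]}

```bash
mkdir -p pics; ls; python3 - <<'E'
from station import telemetry, snapshot
import cv2,numpy as np
for n in("scene","top"):
    s=snapshot(n); cv2.imwrite(f"pics/{n}0.png",s["image"][:,:,::-1]); print(n,s["fx"],s["fy"],s["cx"],s["cy"],s["k1"],np.round(s["pose"],3).tolist())
print(telemetry.sense())
E
```

```text
pics
scene 423.68206824977017 423.68206824977017 272.4180150941529 210.87068615965245 -0.02408856224997331 [[-0.608, -0.351, 0.712, -0.277], [-0.794, 0.268, -0.545, 0.662], [0.0, -0.897, -0.442, 0.65], [0.0, 0.0, 0.0, 1.0]]
top 472.9962174332085 472.9962174332085 270.00297687053467 211.36616354467503 0.010361102156772262 [[-0.01, -0.982, 0.19, 0.346], [-1.0, 0.012, 0.013, 0.008], [-0.015, -0.19, -0.982, 1.343], [0.0, 0.0, 0.0, 1.0]]
{'t': 0.1, 'q': array([-1.40451060e+00,  5.28384218e-01,  1.43373889e+00, -7.92840145e-07,
        1.18137488e+00, -1.78508275e-01]), 'qd': array([-3.00551452e-04, -2.05647018e-03, -1.99549149e-03,  8.33918853e-05,
       -1.27167419e-03,  6.14138955e-04]), 'tau': array([-4.05238088e-04, -4.43304849e+01, -1.78586125e+01, -2.10844032e-04,
        3.90495930e-03,  4.39914260e-06]), 'tcp_pos': array([ 0.21117069, -0.5875896 ,  0.23043591]), 'tool_rot': array([ 9.85175933e-01,  1.71544377e-01,  5.45538049e-06, -9.52650625e-04]), 'force': array([ 0.13880153,  0.45375615, -0.81809521]), 'ft_torque': array([-0.00767719, -0.00343082,  0.03231229]), 'gripper_force': 0.0, 'finger_gap': 1.000786988194793}
```

View pics/scene0.png

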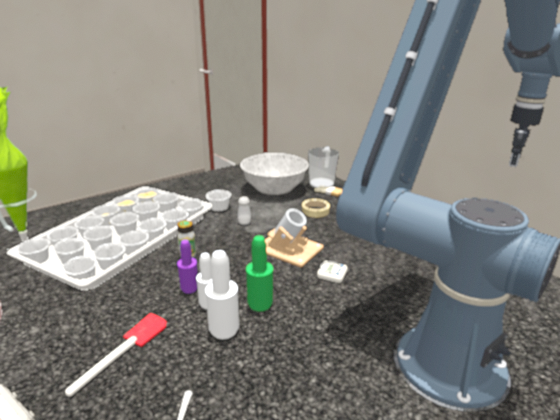

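View pics/top0.png

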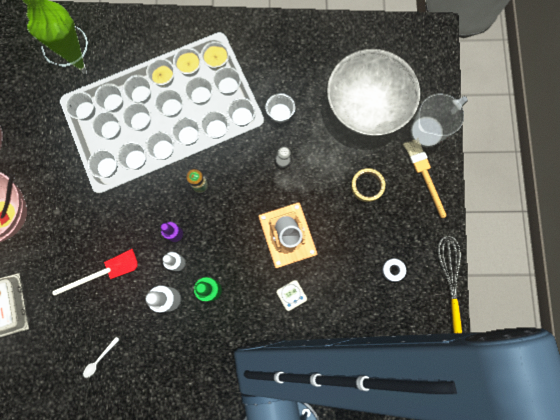

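Candidates for the pusher (top view): white small (174,262), white large (160,299), green (206,289), purple (170,230). By the description it is the small white one. The collar is at (395,270), and the barrel mouth is near (290,235). I'll check this in a close crop.

```bash
cat > h.py <<'E'
import numpy as np,cv2
from station import telemetry,snapshot
from scipy.spatial.transform import Rotation as R
from scipy.optimize import least_squares
def K(s): return np.array([[s["fx"],0,s["cx"]],[0,s["fy"],s["cy"]],[0,0,1.]]),np.array([s["k1"],0,0,0.])
def proj(s,P):
    T=np.linalg.inv(s["pose"]);k,d=K(s)
    return cv2.projectPoints(np.atleast_2d(P).astype(float),cv2.Rodrigues(T[:3,:3])[0],T[:3,3],k,d)[0][:,0]
def ray_z(s,px,z):
    k,d=K(s);u=cv2.undistortPoints(np.array([[px]],float),k,d)[0,0]
    v=s["pose"][:3,:3]@np.array([*u,1]);c=s["pose"][:3,3]
    return c+v*(z-c[2])/v[2]
def ring(c,r,ax=(0,0,1),n=48):
    ax=np.array(ax)/np.linalg.norm(ax);a=np.cross(ax,[0.3,1,0.1]);a/=np.linalg.norm(a);b=np.cross(ax,a)
    t=np.linspace(0,2*np.pi,n,endpoint=False)[:,None];return np.array(c)+r*(np.cos(t)*a+np.sin(t)*b)
def crop(s,x,y,w,h,f,draw=()):
    im=cv2.resize(s["image"][y:y+h,x:x+w,::-1],None,fx=f,fy=f,interpolation=cv2.INTER_CUBIC)
    for P,c in draw: cv2.polylines(im,[np.int32(np.round((proj(s,P)+.5-[x,y])*f-.5))],True,c,1)
    return im
E
python3 - <<'E'
from h import *
t=snapshot("top");s=snapshot("scene")
a=crop(t,145,215,70,100,4);b=crop(t,250,190,80,100,4);c=crop(t,375,250,40,40,4)
row=np.zeros((400,790,3),np.uint8);row[:,:280]=a;row[:,290:610]=b;row[:160,620:780]=c
r2=crop(s,180,225,110,50*2,2)
row2=np.zeros((200,790,3),np.uint8);row2[:,:220]=r2;row2[:,230:430]=crop(s,255,195,100,100,2)
cv2.imwrite("pics/c1.png",np.vstack([row,row2]))
for px,z in[((174,262),.138),((170,230),.1),((160,299),.17),((395,270),.024),((290,235),.112)]:print(px,ray_z(t,px,z).round(3))
E
```

```text
(174, 262) [0.452 0.27  0.138]
(170, 230) [0.54  0.292 0.1  ]
(160, 299) [0.359 0.295 0.17 ]
(395, 270) [ 0.433 -0.318  0.024]
(290, 235) [ 0.521 -0.028  0.112]
```

View pics/c1.png

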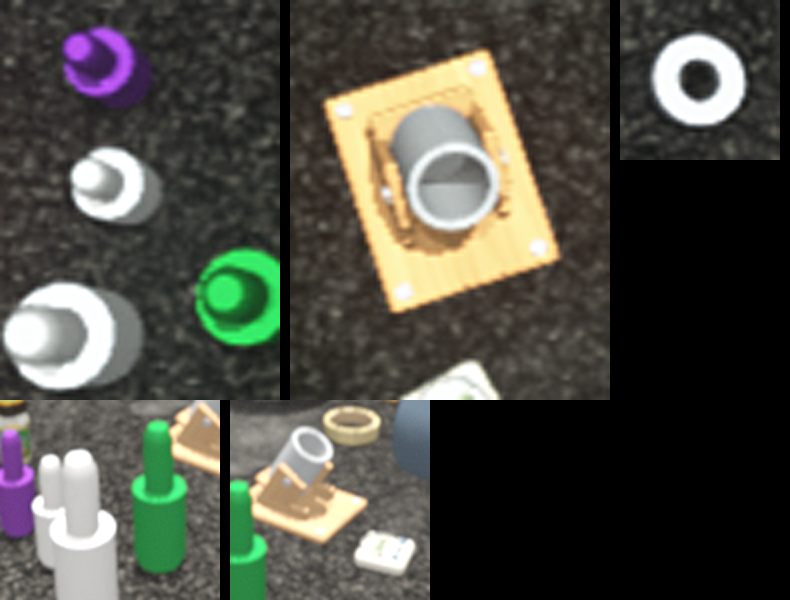

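Small white confirmed: it has its own shoulder and handle and stands behind the larger white one. Tip at top px (167.5,259), shoulder at (172,261). Next I fit the poses and check them with an overlay.

```bash
cat > fit.py <<'E'
from h import *
t=snapshot("top");s=snapshot("scene")
def cp(q,o,f=4): return (np.array(q,float)+.5)/f-.5+np.array(o)
C=[ray_z(t,cp((a-290,b),(250,190)),.012) for a,b in((325,102),(487,50),(560,258),(397,313))]
sides=[np.linalg.norm(C[i]-C[(i+1)%4]) for i in range(4)]
ctr=np.mean(C,0);v=(C[0]+C[1]-C[2]-C[3]);yaw=np.arctan2(v[1],v[0])
print("sides",np.round(sides,4),"ctr",ctr.round(4),"yaw deg",np.degrees(yaw))
ax=np.array([-np.sin(.5236)*np.cos(yaw),-np.sin(.5236)*np.sin(yaw),np.cos(.5236)])
# rim from both views
pt=cp((453-290,187),(250,190));ps=cp((313-230,452-400),(255,195),2)
m0=ray_z(t,pt,.112)
m=least_squares(lambda p:np.r_[proj(t,p)[0]-pt,proj(s,p)[0]-ps],m0).x
print("mouth top@.112",m0.round(4),"2view",m.round(4),"ax",ax.round(3))
# collar
g=t["image"].min(2)[250:290,375:415];M=(g>110).astype(np.uint8)
cn=max(cv2.findContours(M,cv2.RETR_EXTERNAL,cv2.CHAIN_APPROX_NONE)[0],key=cv2.contourArea)
e=cv2.fitEllipse(cn);print("ell",e);col=ray_z(t,np.array(e[0])+[375,250],.02);print("collar",col.round(4))
p1=ray_z(t,cp((90,176),(145,215)),.135);p2=ray_z(t,cp((108,184),(145,215)),.078)
print("pusher tip",p1.round(4),"shoulder",p2.round(4))
pu=(p1+p2)/2
up=np.array([0,0,1])
def pd(c): return [(ring([c[0],c[1],z],r),k) for z,r,k in((.078,.023,(0,0,255)),(.127,.013,(255,0,0)),(0,.019,(0,255,0)),(.138,.008,(0,255,255)))]
md=[(ring(m0,.0305,ax),(0,0,255)),(ring(m0,.0245,ax),(0,255,0)),(ring(m0-.05*ax,.0305,ax),(255,0,0))]
cd=[(ring([*col[:2],.024],.031),(0,0,255)),(ring([*col[:2],.024],.015),(0,255,0))]
row=np.zeros((400,790,3),np.uint8);row[:280,:280]=crop(t,145,235,70,70,4,pd(pu));row[:,290:610]=crop(t,250,190,80,100,4,md);row[:160,620:780]=crop(t,375,250,40,40,4,cd)
row2=np.zeros((200,790,3),np.uint8);row2[:,:240]=crop(s,185,245,60,50,4,pd(pu));row2[:,260:460]=crop(s,270,200,50,50,4,md)
cv2.imwrite("pics/c2.png",np.vstack([row,row2]))
E
python3 fit.py
```

```text
sides [0.1223 0.1577 0.121  0.1589] ctr [ 0.5369 -0.0236  0.012 ] yaw deg 18.001798256698585
mouth top@.112 [ 0.5175 -0.0284  0.112 ] 2view [ 0.5181 -0.0296  0.1015] ax [-0.476 -0.155  0.866]
ell ((19.210479736328125, 19.475194931030273), (21.831640243530273, 22.915170669555664), 116.05706787109375)
collar [ 0.4346 -0.3169  0.02  ]
pusher tip [0.4606 0.2886 0.135 ] shoulder [0.4605 0.2896 0.078 ]
```

View pics/c2.png

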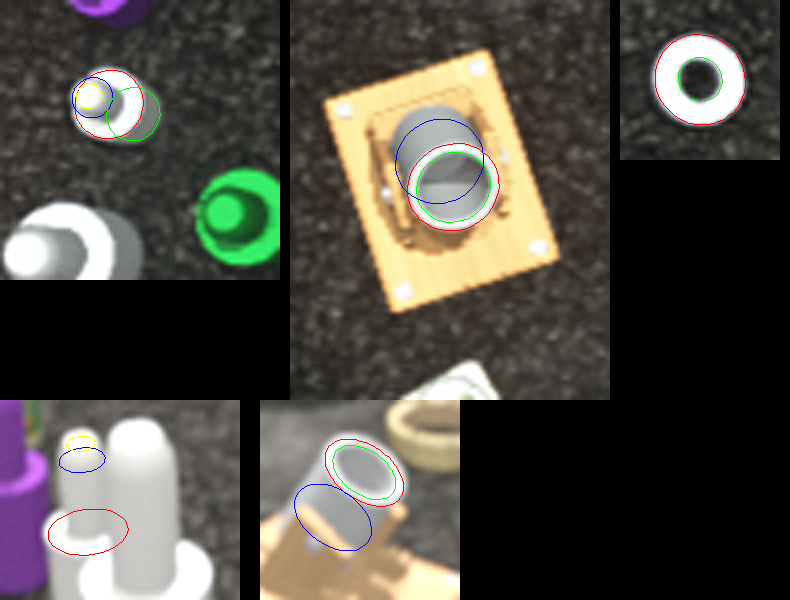

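Overlay agrees with the rims, the shoulder, the tip and the collar. Pusher at (0.4605, 0.289), mouth at (0.5175, -0.028, 0.112) with the lean at azimuth 18°, collar at (0.4346, -0.317). Next I work out the moves.

```bash
cat >> h.py <<'E'
YAW=np.radians(18);AX=np.array([-.5*np.cos(YAW),-.5*np.sin(YAW),.8660254]);MOUTH=np.array([.5175,-.0284,.112])
def Rt(tilt,yaw=YAW): # tool x at azimuth yaw, tool z down, then tilted about y
    x=[np.cos(yaw),np.sin(yaw),0];y=[np.sin(yaw),-np.cos(yaw),0]
    return R.from_matrix(np.array([x,y,[0,0,-1]]).T)*R.from_euler('y',tilt,degrees=True)
def go(pos,rot):
    s=telemetry.sense();r=R.from_quat(s["tool_rot"])
    print("t",round(s["t"],2),"shift",(r.inv().apply(np.array(pos)-s["tcp_pos"])*1000).round(1),"turn",np.degrees((r.inv()*rot).as_rotvec()).round(1),"F",s["force"].round(1),"gap",round(s["finger_gap"],3))
E
python3 -c "
from h import *
go([.46,-.15,.28],Rt(0)); go([.4605,.289,.27],Rt(0))"
```

```text
t 0.3 shift [ 382.2 -328.1  -48.7] turn [-0.  -0.   1.8] F [-0.1  0.4  0.1] gap 1.004
t 0.3 shift [ 531.  -741.1  -38.4] turn [-0.  -0.   1.8] F [-0.1  0.4  0.1] gap 1.004
```

>>> {"name": "move_arm", "arguments": {
  "commands": "38 -33 -25 0 0 0.5 1; 80 -70 -45 0 0 1.8 1; 125 -110 -49 0 0 1.8 1; 170 -145 -49 0 0 1.8 1; 210 -180 -49 0 0 1.8 1"
}}

```text
t: 0.92
tcp_pos: [0.3489, -0.3462, 0.2806]
tool_rot: [0.988, 0.156, 0.0, 0.0]
force: [0.6, 1.1, 0.2]
finger_gap: 0.998
gripper_force: 0.0
```

>>> {"name": "move_arm", "arguments": {
  "commands": "45 -35 0 0 0 0 1; 85 -75 0 0 0 0 0.6; 125 -115 0 0 0 0 0.5; 160 -160 0 0 0 0 0.5; 175 -210 0 0 0 0 0.5"
}}

```text
t: 1.55
tcp_pos: [0.4512, -0.0925, 0.2805]
tool_rot: [0.988, 0.156, 0.001, 0.0]
force: [0.8, 0.3, 0.3]
finger_gap: 0.748
gripper_force: 0.0
```

```bash
python3 -c "
from h import *
print(telemetry.sense()['tcp_pos'],telemetry.sense()['q'].round(2))
go([.4605,.289,.27],Rt(0))"
```

```text
[ 0.45121382 -0.0924972   0.28053299] [-0.45  0.24  1.77  0.    1.13  0.81]
t 1.55 shift [ 126.7 -360.    10.4] turn [ 0.1 -0.1 -0. ] F [0.8 0.3 0.3] gap 0.748
```

>>> {"name": "move_arm", "arguments": {
  "commands": "15 -55 0 0 0 0 0.5; 35 -115 0 0 0 0 0.4; 55 -170 0 0 0 0 0.4; 75 -225 0 0 0 0 0.4; 95 -280 0 0 0 0 0.4"
}}

```text
t: 2.17
tcp_pos: [0.4538, 0.2035, 0.2806]
tool_rot: [0.988, 0.156, 0.0, 0.0]
force: [1.3, -0.2, 0.2]
finger_gap: 0.702
gripper_force: 0.0
```

>>> {"name": "move_arm", "arguments": {
  "commands": "15 -40 0 0 0 0 0.4; 20 -60 0 0 0 0 0.4; 20 -60 0 0 0 0 0.4; 20 -60 0 0 0 0 0.4; 20 -60 0 0 0 0 0.4"
}}

```text
t: 2.8
tcp_pos: [0.4545, 0.2637, 0.2804]
tool_rot: [0.988, 0.155, -0.0, 0.0]
force: [0.0, -0.5, 0.1]
finger_gap: 0.698
gripper_force: 0.0
```

```bash
python3 -c "
from h import *
go([.4605,.289,.2],Rt(0))
w=snapshot('wrist')
d=[(ring([.4605,.289,z],r),k) for z,r,k in((.078,.023,(0,0,255)),(.127,.013,(255,0,0)),(.138,.008,(0,255,255)))]
cv2.imwrite('pics/w1.png',crop(w,0,0,560,420,1,d));print(w['pose'].round(3))"
```

```text
t 2.8 shift [ 13.5 -22.2  80.4] turn [ 0.   0.  -0.1] F [ 0.  -0.5  0.1] gap 0.698
[[ 0.308 -0.905 -0.293  0.529]
 [-0.951 -0.293 -0.096  0.289]
 [ 0.001  0.308 -0.951  0.423]
 [ 0.     0.     0.     1.   ]]
```

View pics/w1.png

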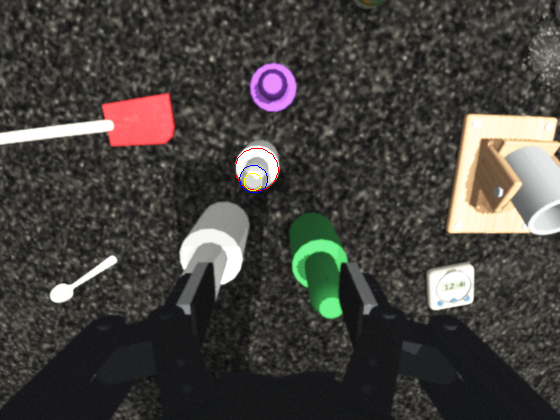

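Wrist view: the projected rings lie on the small white pusher (254,178), so its pose is confirmed, and purple (273,85), large white (213,255) and green (320,260) are clear of it. Centre over it and descend.

>>> {"name": "move_arm", "arguments": {
  "commands": "13.5 -22 0 0 0 -0.1 0.4; 13.5 -22 50 0 0 -0.1 0.4; 13.5 -22 80 0 0 -0.1 0.4; 13.5 -22 110 0 0 -0.1 0.4; 13.5 -22 130 0 0 -0.1 0.4"
}}

```text
t: 3.48
tcp_pos: [0.4602, 0.2889, 0.149]
tool_rot: [0.988, 0.156, -0.001, 0.0]
force: [0.5, -0.5, -0.6]
finger_gap: 0.698
gripper_force: 0.0
```

>>> {"name": "move_arm", "arguments": {
  "commands": "0 0 25 0 0 0 0.4; 0 0 45 0 0 0 0.4; 0 0 60 0 0 0 0.4; 0 0 60 0 0 0 0.4; 0 0 60 0 0 0 0.4"
}}

```text
t: 4.1
tcp_pos: [0.4611, 0.2899, 0.0909]
tool_rot: [0.988, 0.157, 0.001, -0.0]
force: [0.7, 0.8, 0.6]
finger_gap: 0.701
gripper_force: 0.0
```

```bash
python3 -c "
from h import *
go([.4605,.289,.09],Rt(0))"
```

```text
t 4.1 shift [-0.8  0.7  0.9] turn [-0.  -0.1  0. ] F [0.7 0.8 0.6] gap 0.701
```

>>> {"name": "move_arm", "arguments": {
  "commands": "0 0 0 0 0 0 -0.2; 0 0 0 0 0 0 -0.5; 0 0 0 0 0 0 -0.7; 0 0 0 0 0 0 -0.9; 0 0 0 0 0 0 -0.9",
  "grip_force": 70
}}

```text
t: 4.72
tcp_pos: [0.4611, 0.2897, 0.0911]
tool_rot: [0.988, 0.157, 0.001, 0.0]
force: [0.7, -2.4, 6.3]
finger_gap: 0.289
gripper_force: 68.5
```

>>> {"name": "move_arm", "arguments": {
  "commands": "0 0 0 0 0 0 -0.9; 0 0 -10 0 0 0 -0.9; 0 0 -40 0 0 0 -0.9; 0 0 -80 0 0 0 -0.9; 0 0 -120 0 0 0 -0.9"
}}

```text
t: 5.35
tcp_pos: [0.4596, 0.29, 0.2112]
tool_rot: [0.988, 0.157, -0.001, -0.0]
force: [0.5, 0.7, -1.2]
finger_gap: 0.287
gripper_force: 68.9
```

>>> {"name": "move_arm", "arguments": {
  "commands": "0 0 -30 0 0 0 -0.9; 0 0 -50 0 0 0 -0.9; 0 0 -60 0 0 0 -0.9; 0 0 -60 0 0 0 -0.9; 0 0 -60 0 0 0 -0.9"
}}

```text
t: 5.98
tcp_pos: [0.4597, 0.2897, 0.2692]
tool_rot: [0.988, 0.157, -0.001, 0.0]
force: [-0.2, -0.3, -3.2]
finger_gap: 0.283
gripper_force: 68.9
```

```bash
python3 -c "
from h import *
# pusher origin is .0909 ahead of TCP along tool z; hover: foot 60mm above the mouth, upright-ish first
go(MOUTH+.15*AX+[0,0,.06],Rt(0)); go(MOUTH+(.0909+.02)*AX,Rt(30))
print(telemetry.sense()['q'].round(2))
t=snapshot('scene');cv2.imwrite('pics/s2.png',t['image'][:,:,::-1])"
```

```text
t 5.97 shift [-118.7  320.3  -32.4] turn [-0.   0.1  0.1] F [-0.2 -0.3 -3.2] gap 0.283
t 5.97 shift [-98.9 320.3  61.4] turn [-0.  30.1  0.1] F [-0.2 -0.3 -3.2] gap 0.283
[0.36 0.37 1.59 0.   1.18 1.61]
```

View pics/s2.png

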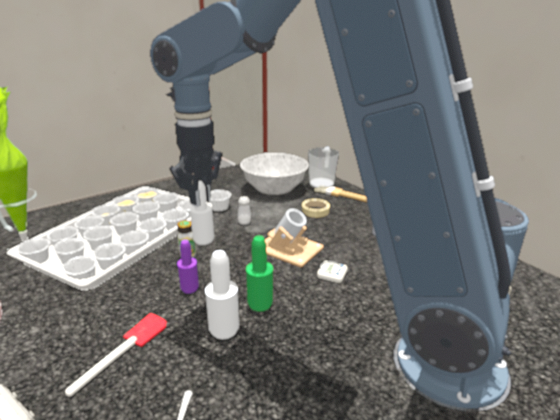

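The pusher is held straight in the gripper and hangs clear at (203,222). Next, carry it over the mouth and tilt it.

>>> {"name": "move_arm", "arguments": {
  "commands": "-15 50 0 0 0 0 -0.9; -35 105 -10 0 5 0 -0.9; -55 160 -20 0 12 0 -0.9; -75 215 -30 0 20 0 -0.9; -95 265 -32 0 26 0 -0.9"
}}

```text
t: 6.65
tcp_pos: [0.4525, 0.0236, 0.3009]
tool_rot: [0.966, 0.154, 0.206, -0.037]
force: [-0.0, 0.2, -1.8]
finger_gap: 0.285
gripper_force: 69.4
```

```bash
python3 -c "
from h import *
go(MOUTH+.15*AX+[0,0,.03],Rt(30))"
```

```text
t 6.65 shift [-38.7  69.6  13.9] turn [-0.5  5.8  0. ] F [-0.   0.2 -1.8] gap 0.285
```

>>> {"name": "move_arm", "arguments": {
  "commands": "-15 25 5 0 2 0 -0.9; -30 52 10 0 4 0 -0.9; -33 57 12 0 4 0 -0.9; -33 57 12 0 4 0 -0.9; -33 57 12 0 4 0 -0.9"
}}

```text
t: 7.28
tcp_pos: [0.4475, -0.0358, 0.2762]
tool_rot: [0.958, 0.154, 0.239, -0.043]
force: [0.3, 0.3, -2.7]
finger_gap: 0.286
gripper_force: 69.5
```

```bash
python3 -c "
from h import *
go(MOUTH+(.0909+.012)*AX,Rt(30))
s=telemetry.sense();r=R.from_quat(s['tool_rot']);z=r.apply([0,0,1]);p=s['tcp_pos'];o=p+.0909*z
pd=[(ring(o-.0*z,.019,z),(0,255,0)),(ring(o-.078*z,.023,z),(0,0,255)),(ring(o-.008*z,.023,z),(255,0,0))]
md=[(ring(MOUTH,.0245,AX),(0,255,0)),(ring(MOUTH,.0305,AX),(0,0,255))]
t=snapshot('top');c=snapshot('scene');w=snapshot('wrist')
im=np.zeros((420,800,3),np.uint8);im[:400,:320]=crop(t,250,190,80,100,4,md+pd);im[:400,330:]=crop(c,240,165,94,80,5,md+pd)
cv2.imwrite('pics/m3.png',im)"
```

```text
t 7.28 shift [-20.   15.4  74.3] turn [-0.6  1.9  0.1] F [ 0.3  0.3 -2.7] gap 0.286
```

View pics/m3.png

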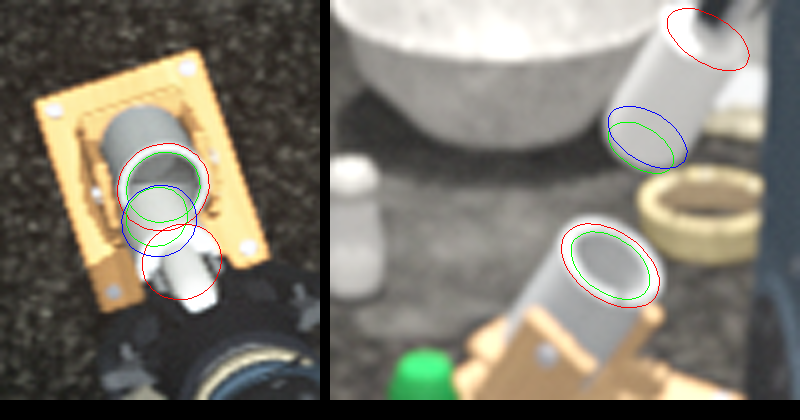

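The projected pusher outlines match both views, and the mouth rings lie on the rim at (150,185) in the top crop. Align on the axis.

>>> {"name": "move_arm", "arguments": {
  "commands": "-20 15.5 0 -0.6 1.9 0.1 -0.9; -20 15.5 30 -0.6 1.9 0.1 -0.9; -20 15.5 60 -0.6 1.9 0.1 -0.9; -20 15.5 70 -0.6 1.9 0.1 -0.9; -20 15.5 70 -0.6 1.9 0.1 -0.9"
}}

```text
t: 8.05
tcp_pos: [0.4668, -0.0454, 0.2043]
tool_rot: [0.954, 0.151, 0.255, -0.041]
force: [-0.6, -0.3, -1.1]
finger_gap: 0.284
gripper_force: 69.5
```

```bash
cat > chk.py <<'E'
from h import *
go(MOUTH+(.0909)*AX,Rt(30))
s=telemetry.sense();r=R.from_quat(s['tool_rot']);z=r.apply([0,0,1]);p=s['tcp_pos'];o=p+.0909*z
pd=[(ring(o-.0*z,.019,z),(0,255,0)),(ring(o-.078*z,.023,z),(0,0,255)),(ring(o-.008*z,.023,z),(255,0,0))]
md=[(ring(MOUTH,.0245,AX),(0,255,0)),(ring(MOUTH,.0305,AX),(0,0,255))]
t=snapshot('top');c=snapshot('scene');w=snapshot('wrist')
im=np.zeros((600,800,3),np.uint8);im[:400,:320]=crop(t,250,190,80,100,4);im[:400,330:]=crop(c,240,165,94,80,5,md+pd)
im[400:,:400]=cv2.resize(w['image'][:,:,::-1],(400,300))[90:290];im[400:,400:]=crop(w,180,100,200,100,2,md+pd)
cv2.imwrite('pics/m4.png',im)
E
python3 chk.py
```

```text
t 8.05 shift [ 0.2 -0.5 15.8] turn [-0.   0.1 -0. ] F [-0.6 -0.3 -1.1] gap 0.284
```

View pics/m4.png

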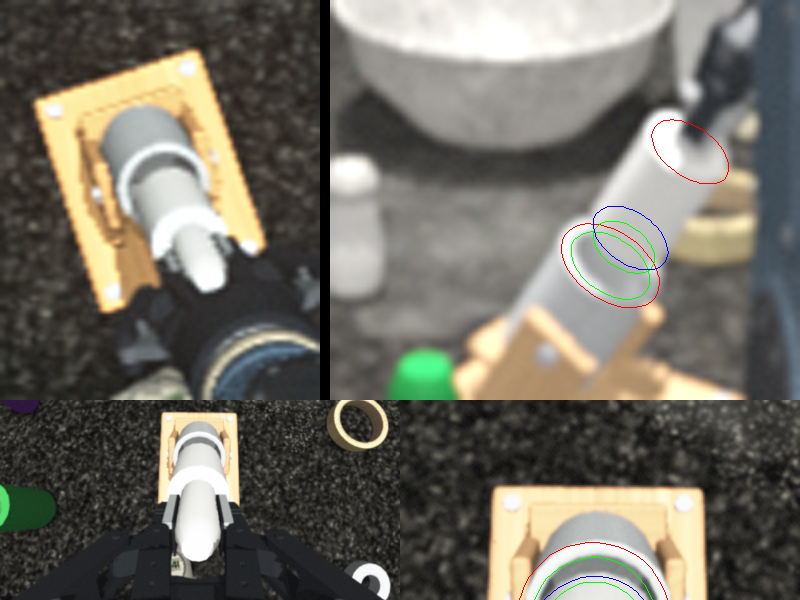

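Lateral alignment is good in the wrist view: barrel and pusher are both centred near x=198. In the scene view the pusher is within about 2 mm of the prediction, inside the taper lead-in. Insert slowly and watch the force.

>>> {"name": "move_arm", "arguments": {
  "commands": "0.2 -0.5 5 0 0 0 -0.9; 0.2 -0.5 10 0 0 0 -0.9; 0.2 -0.5 15 0 0 0 -0.9; 0.2 -0.5 19 0 0 0 -0.9; 0.2 -0.5 22 0 0 0 -0.9"
}}

```text
t: 8.82
tcp_pos: [0.4772, -0.0422, 0.1855]
tool_rot: [0.954, 0.15, 0.255, -0.04]
force: [0.6, 0.9, -1.1]
finger_gap: 0.285
gripper_force: 69.5
```

>>> {"name": "move_arm", "arguments": {
  "commands": "0 0 2 0 0 0 -0.9; 0 0 4 0 0 0 -0.9; 0 0 6 0 0 0 -0.9; 0 0 8 0 0 0 -0.9; 0 0 8 0 0 0 -0.9"
}}

```text
t: 9.45
tcp_pos: [0.481, -0.0412, 0.1788]
tool_rot: [0.954, 0.15, 0.255, -0.04]
force: [0.3, -0.1, -2.4]
finger_gap: 0.283
gripper_force: 69.5
```

```bash
cat > f.py <<'E'
from h import *
s=telemetry.sense();r=R.from_quat(s['tool_rot']).inv();print('tool F',r.apply(s['force']).round(1),'M',r.apply(s['ft_torque']).round(2),'depth mm',((MOUTH-s['tcp_pos'])@AX*1000+90.9).round(1))
go(MOUTH+(.0909-.080)*AX,Rt(30))
E
python3 f.py
```

```text
tool F [-0.9  0.2  2.2] M [-0.2  -0.52 -0.02] depth mm 13.7
t 9.45 shift [ 0.1 -1.  66.3] turn [ 0.1  0.  -0.1] F [ 0.3 -0.1 -2.4] gap 0.283
```

Foot is 13.7 mm in with no contact force. Continue.

>>> {"name": "move_arm", "arguments": {
  "commands": "0 -0.5 4 0 0 0 -0.9; 0 -0.5 8 0 0 0 -0.9; 0 -0.5 12 0 0 0 -0.9; 0 -0.5 16 0 0 0 -0.9; 0 -0.5 20 0 0 0 -0.9"
}}

```text
t: 10.07
tcp_pos: [0.4906, -0.038, 0.1614]
tool_rot: [0.954, 0.15, 0.255, -0.039]
force: [-0.0, -4.3, -0.7]
finger_gap: 0.286
gripper_force: 69.9
```

>>> {"name": "move_arm", "arguments": {
  "commands": "0 0 4 0 0 0 -0.9; 0 0 8 0 0 0 -0.9; 0 0 12 0 0 0 -0.9; 0 0 16 0 0 0 -0.9; 0 0 20 0 0 0 -0.9"
}}

```text
t: 10.7
tcp_pos: [0.5001, -0.0351, 0.1441]
tool_rot: [0.954, 0.15, 0.255, -0.039]
force: [-1.7, -4.8, 0.1]
finger_gap: 0.286
gripper_force: 70.1
```

```bash
python3 f.py
```

```text
tool F [-2.6  4.  -1.6] M [-0.93 -0.73  0.07] depth mm 53.8
t 10.7 shift [ 0.1 -1.1 26.2] turn [ 0.2  0.  -0.1] F [-1.7 -4.8  0.1] gap 0.286
```

>>> {"name": "move_arm", "arguments": {
  "commands": "0 0.5 4 0 0 0 -0.9; 0 0.7 8 0 0 0 -0.9; 0 0.7 12 0 0 0 -0.9; 0 0.7 16 0 0 0 -0.9; 0 0.7 20 0 0 0 -0.9"
}}

```text
t: 11.32
tcp_pos: [0.5097, -0.0324, 0.1267]
tool_rot: [0.954, 0.15, 0.255, -0.04]
force: [-1.8, -5.1, 1.3]
finger_gap: 0.286
gripper_force: 70.1
```

>>> {"name": "move_arm", "arguments": {
  "commands": "0 0 1.5 0 0 0 -0.9; 0 0 3 0 0 0 -0.9; 0 0 4.5 0 0 0 -0.9; 0 0 6 0 0 0 -0.9; 0 0 7 0 0 0 -0.9"
}}

```text
t: 11.95
tcp_pos: [0.5126, -0.0315, 0.1212]
tool_rot: [0.954, 0.15, 0.256, -0.039]
force: [-10.4, -9.4, 17.8]
finger_gap: 0.283
gripper_force: 72.1
```

```bash
python3 f.py
```

```text
tool F [ -2.2   5.7 -21.8] M [-0.91 -0.71  0.06] depth mm 80.1
t 11.95 shift [ 0.2 -1.4 -0.1] turn [ 0.2  0.  -0.1] F [-10.4  -9.4  17.8] gap 0.283
```

The pusher is home: depth 80.1 mm against 80 expected, with a 22 N stop. Ease off, release and withdraw along the axis.

>>> {"name": "move_arm", "arguments": {
  "commands": "0 0.5 -4 0 0 0 -0.9; 0 0.5 -4 0 0 0 0.2; 0 0.5 -4 0 0 0 0.2; 0 0.5 -4 0 0 0 0.2; 0 0.5 -6 0 0 0 0.2"
}}

```text
t: 12.58
tcp_pos: [0.51, -0.0318, 0.126]
tool_rot: [0.954, 0.151, 0.255, -0.041]
force: [-0.8, -0.3, -0.6]
finger_gap: 0.602
gripper_force: 0.0
```

>>> {"name": "move_arm", "arguments": {
  "commands": "0 0 -10 0 0 0 0.2; 0 0 -30 0 0 0 0.2; 0 0 -60 0 0 0 0.2; 0 0 -100 0 0 0 0.2; 0 0 -130 0 0 0 0.2"
}}

```text
t: 13.2
tcp_pos: [0.4473, -0.0521, 0.2397]
tool_rot: [0.954, 0.15, 0.255, -0.04]
force: [0.8, -0.3, 0.4]
finger_gap: 0.601
gripper_force: 0.0
```

```bash
cat > ck2.py <<'E'
from h import *
go([.4346,-.15,.28],Rt(0)); go([.4346,-.3169,.2],Rt(0))
B=MOUTH-.08*AX
pd=[(ring(B+.138*AX,.008,AX),(0,255,255)),(ring(B+.127*AX,.013,AX),(255,0,0)),(ring(MOUTH,.0305,AX),(0,0,255))]
t=snapshot('top');c=snapshot('scene');w=snapshot('wrist')
im=np.zeros((600,800,3),np.uint8);im[:400,:320]=crop(t,250,190,80,100,4);im[:400,330:]=crop(c,240,165,94,80,5,pd)
im[400:,:400]=cv2.resize(w['image'][:,:,::-1],(400,300))[50:250];im[400:,400:]=crop(w,180,100,200,100,2,pd)
cv2.imwrite('pics/m5.png',im)
E
python3 ck2.py
```

```text
t 13.2 shift [-16.4  89.2 -56. ] turn [  0.  -29.9  -0.1] F [ 0.8 -0.3  0.4] gap 0.601
t 13.2 shift [-100.9  248.   -12.3] turn [  0.  -29.9  -0.1] F [ 0.8 -0.3  0.4] gap 0.601
```

View pics/m5.png

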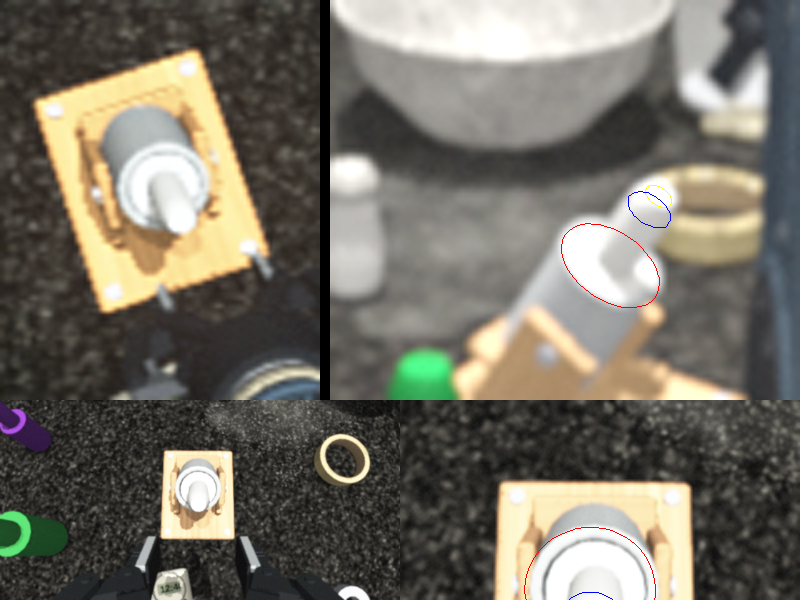

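The pusher is seated: only a thin ring is visible inside the rim, and the handle is up at (178,215) in the top crop. Go to the collar.

>>> {"name": "move_arm", "arguments": {
  "commands": "-5 20 -25 0 -5 0 0.5; -10 45 -45 0 -14 0 1; -20 80 -50 0 -22 0 1; -40 125 -42 0 -28 0 1; -60 170 -35 0 -29.9 0 1"
}}

```text
t: 13.98
tcp_pos: [0.4361, -0.2358, 0.2373]
tool_rot: [0.988, 0.157, 0.0, -0.001]
force: [-0.4, -0.8, -0.7]
finger_gap: 1.001
gripper_force: 0.0
```

>>> {"name": "move_arm", "arguments": {
  "commands": "-15 35 0 0 0 0 1; -30 70 0 0 0 0 1; -30 70 0 0 0 0 1; -30 70 0 0 0 0 1; -30 70 0 0 0 0 1"
}}

```text
t: 14.6
tcp_pos: [0.4274, -0.3096, 0.2384]
tool_rot: [0.988, 0.156, 0.0, -0.001]
force: [0.3, -0.0, -0.5]
finger_gap: 1.003
gripper_force: 0.0
```

```bash
cat > col.py <<'E'
from h import *
w=snapshot('wrist');c0=[.4346,-.3169,.024]
go([c0[0],c0[1],.12],Rt(0))
print(telemetry.sense()['tcp_pos'],telemetry.sense()['q'].round(2))
e=proj(w,ring(c0,.031));print("pred",e.mean(0).round(1),e.min(0).round(),e.max(0).round())
M=(w['image'].min(2)>130).astype(np.uint8);n,_,st,ce=cv2.connectedComponentsWithStats(M)
for i in range(1,n):
    if st[i,4]>150:print(st[i],ce[i].round(1),ray_z(w,ce[i],.02).round(4))
E
python3 col.py
```

```text
t 14.65 shift [  4.4   9.2 118.7] turn [-0.1 -0.1 -0. ] F [-0.1  0.1  0.9] gap 0.998
[ 0.42748064 -0.30972446  0.23867475] [-0.84  0.39  1.67  0.    1.09  0.42]
pred [285.6 174.9] [258. 147.] [313. 202.]
[   0    0  116   78 5714] [62.5 45.8] [ 0.4937 -0.0506  0.02  ]
[ 44   0  15  16 153] [50.9  7. ] [ 0.5276 -0.032   0.02  ]
[ 456    0   23   89 1150] [467.1  42.6] [ 0.6266 -0.4518  0.02  ]
[ 407    0  153  303 5808] [481.5 166.4] [ 0.5147 -0.528   0.02  ]
[431  64 129 251 658] [499.1 186. ] [ 0.5012 -0.5602  0.02  ]
[   3  120   70   65 3206] [ 37.4 152.1] [ 0.3725 -0.0373  0.02  ]
[ 382  139   80  133 2000] [415.2 204.4] [ 0.4487 -0.4731  0.02  ]
[ 260  146   55   55 1860] [287.  172.7] [ 0.4372 -0.3178  0.02  ]
[421 150  26  57 161] [434.4 177.3] [ 0.4853 -0.4805  0.02  ]
[351 309  21  38 259] [361.7 328.6] [ 0.2678 -0.4811  0.02  ]
[  0 330  33  22 316] [ 18.1 341.1] [ 0.0877 -0.0282  0.02  ]
[348 334  39  56 859] [368.7 362.8] [ 0.2167 -0.514   0.02  ]
```

>>> {"name": "move_arm", "arguments": {
  "commands": "5 10 0 0 0 0 1; 5 10 50 0 0 0 1; 5 10 100 0 0 0 1; 5 10 150 0 0 0 1; 5 10 190 0 0 0 1"
}}

```text
t: 15.28
tcp_pos: [0.4361, -0.3193, 0.0473]
tool_rot: [0.988, 0.156, 0.001, 0.0]
force: [0.6, -0.8, 0.7]
finger_gap: 1.006
gripper_force: 0.0
```

>>> {"name": "move_arm", "arguments": {
  "commands": "0 0 15 0 0 0 1; 0 0 30 0 0 0 1; 0 0 38 0 0 0 1; 0 0 42 0 0 0 1; 0 0 42 0 0 0 1"
}}

```text
t: 15.9
tcp_pos: [0.4358, -0.3194, 0.0075]
tool_rot: [0.988, 0.156, 0.001, 0.0]
force: [-0.4, 0.4, -0.1]
finger_gap: 0.997
gripper_force: 0.0
```

```bash
python3 -c "
from h import *
go([.4355,-.3178,.004],Rt(0))"
```

```text
t 15.9 shift [ 0.2 -1.6  3.5] turn [ 0.1 -0.1 -0.1] F [-0.4  0.4 -0.1] gap 0.997
```

>>> {"name": "move_arm", "arguments": {
  "commands": "0.2 -1.5 4 0.1 -0.1 -0.1 1; 0.2 -1.5 4 0.1 -0.1 -0.1 0.4; 0.2 -1.5 4 0.1 -0.1 -0.1 0.2; 0.2 -1.5 4 0.1 -0.1 -0.1 -0.2; 0.2 -1.5 4 0.1 -0.1 -0.1 -0.2",
  "grip_force": 50
}}

```text
t: 16.52
tcp_pos: [0.4354, -0.3178, 0.0035]
tool_rot: [0.988, 0.156, -0.0, -0.001]
force: [-0.5, 1.4, 4.6]
finger_gap: 0.696
gripper_force: 55.2
```

```bash
python3 -c "
from h import *
go([.4355,-.3178,.3],Rt(0))"
```

```text
t 16.52 shift [  -0.    -0.3 -296.5] turn [-0.1  0.  -0. ] F [-0.5  1.4  4.6] gap 0.696
```

Collar gripped. Lift it and carry it to the handle.

>>> {"name": "move_arm", "arguments": {
  "commands": "0 0 -15 0 0 0 -0.2; 0 0 -60 0 0 0 -0.2; 0 0 -120 0 0 0 -0.2; 0 0 -180 0 0 0 -0.2; 0 0 -240 0 0 0 -0.2"
}}

```text
t: 17.15
tcp_pos: [0.435, -0.3175, 0.2454]
tool_rot: [0.988, 0.156, -0.0, -0.001]
force: [0.1, -0.6, -2.0]
finger_gap: 0.692
gripper_force: 54.5
```

>>> {"name": "move_arm", "arguments": {
  "commands": "0 0 0 0 0 0 -0.2; 0 0 0 0 0 0 -0.2; 0 0 0 0 0 0 -0.2; 0 0 0 0 0 0 -0.2; 0 0 0 0 0 0 -0.2"
}}

```text
t: 17.77
tcp_pos: [0.4352, -0.3177, 0.2419]
tool_rot: [0.988, 0.156, -0.001, -0.002]
force: [0.8, 0.2, -0.8]
finger_gap: 0.694
gripper_force: 54.6
```

```bash
cat >> h.py <<'E'
rt=Rt(30);M2=MOUTH+rt.apply([-.0008,.001,0])
E
python3 -c "
from h import *
go(M2+.14*AX,rt)"
```

```text
t 17.77 shift [  97.  -248.6    9.8] turn [-0.2 30.1 -0.1] F [ 0.8  0.2 -0.8] gap 0.694
```

>>> {"name": "move_arm", "arguments": {
  "commands": "10 -45 -20 0 5 0 -0.2; 20 -95 -40 0 12 0 -0.2; 35 -145 -40 0 20 0 -0.2; 50 -195 -40 0 26 0 -0.2; 65 -235 -35 -0.1 30 0 -0.2"
}}

```text
t: 18.4
tcp_pos: [0.4238, -0.0728, 0.2783]
tool_rot: [0.954, 0.15, 0.256, -0.04]
force: [-0.3, 0.3, -0.3]
finger_gap: 0.695
gripper_force: 54.6
```

>>> {"name": "move_arm", "arguments": {
  "commands": "0 -5 10 0 0 0 -0.2; 0 -10 15 0 0 0 -0.2; 0 -10 15 0 0 0 -0.2; 0 -10 15 0 0 0 -0.2; 0 -10 15 0 0 0 -0.2"
}}

```text
t: 19.02
tcp_pos: [0.4292, -0.0634, 0.2656]
tool_rot: [0.954, 0.151, 0.256, -0.04]
force: [0.8, 0.0, -0.8]
finger_gap: 0.688
gripper_force: 54.6
```

```bash
python3 -c "
from h import *
go(M2+.075*AX,rt)"
```

```text
t 19.02 shift [  4.5  -5.2 105.4] turn [ 0.1  0.  -0. ] F [ 0.8  0.  -0.8] gap 0.688
```

>>> {"name": "move_arm", "arguments": {
  "commands": "4.5 -5 10 0 0 0 -0.2; 4.5 -5 40 0 0 0 -0.2; 4.5 -5 70 0 0 0 -0.2; 4.5 -5 95 0 0 0 -0.2; 4.5 -5 105 0 0 0 -0.2"
}}

```text
t: 19.65
tcp_pos: [0.4811, -0.0398, 0.1749]
tool_rot: [0.954, 0.151, 0.254, -0.041]
force: [0.1, 0.2, 0.8]
finger_gap: 0.694
gripper_force: 54.6
```

>>> {"name": "move_arm", "arguments": {
  "commands": "0 0 0 0 0 0 -0.2; 0 0 2 0 0 0 -0.2; 0 0 4 0 0 0 -0.2; 0 0 6 0 0 0 -0.2; 0 0 8 0 0 0 -0.2"
}}

```text
t: 20.27
tcp_pos: [0.4847, -0.0394, 0.1699]
tool_rot: [0.954, 0.151, 0.256, -0.04]
force: [0.1, -0.9, -1.6]
finger_gap: 0.69
gripper_force: 54.6
```

```bash
cat > g.py <<'E'
from h import *
s=telemetry.sense();r=R.from_quat(s['tool_rot']).inv();print('tool F',r.apply(s['force']).round(1),'M',r.apply(s['ft_torque']).round(2),'underside above rim mm',((s['tcp_pos']-MOUTH)@AX*1000-3.5).round(1))
go(M2+.0035*AX,rt)
E
python3 g.py
```

```text
tool F [-1.   0.9  1.3] M [ 0.04 -0.28  0.  ] underside above rim mm 63.9
t 20.27 shift [ 0.2  0.6 63.9] turn [ 0.  0. -0.] F [ 0.1 -0.9 -1.6] gap 0.69
```

>>> {"name": "move_arm", "arguments": {
  "commands": "0 0.3 2 0 0 0 -0.2; 0 0.5 4 0 0 0 -0.2; 0 0.5 6 0 0 0 -0.2; 0 0.5 8 0 0 0 -0.2; 0 0.5 10 0 0 0 -0.2"
}}

```text
t: 20.9
tcp_pos: [0.4896, -0.0382, 0.1609]
tool_rot: [0.954, 0.151, 0.255, -0.04]
force: [-0.8, 0.5, -1.7]
finger_gap: 0.694
gripper_force: 54.6
```

>>> {"name": "move_arm", "arguments": {
  "commands": "0 0 2 0 0 0 -0.2; 0 0 4 0 0 0 -0.2; 0 0 6 0 0 0 -0.2; 0 0 8 0 0 0 -0.2; 0 0 10 0 0 0 -0.2"
}}

```text
t: 21.52
tcp_pos: [0.4945, -0.0368, 0.1524]
tool_rot: [0.954, 0.151, 0.255, -0.04]
force: [0.5, -0.2, -1.5]
finger_gap: 0.692
gripper_force: 54.6
```

```bash
python3 g.py
```

```text
tool F [-0.4  0.4  1.5] M [-0.09 -0.29  0.01] underside above rim mm 43.7
t 21.52 shift [ 0.2  0.1 43.7] turn [ 0.  0. -0.] F [ 0.5 -0.2 -1.5] gap 0.692
```

Underside is 43.7 mm above the rim, past the handle's taper, and there is no contact. Continue down.

>>> {"name": "move_arm", "arguments": {
  "commands": "0 0 4 0 0 0 -0.2; 0 0 8 0 0 0 -0.2; 0 0 12 0 0 0 -0.2; 0 0 16 0 0 0 -0.2; 0 0 20 0 0 0 -0.2"
}}

```text
t: 22.15
tcp_pos: [0.504, -0.0336, 0.1348]
tool_rot: [0.954, 0.151, 0.255, -0.04]
force: [0.6, -0.5, -0.9]
finger_gap: 0.693
gripper_force: 54.6
```

>>> {"name": "move_arm", "arguments": {
  "commands": "0 0 4 0 0 0 -0.2; 0 0 8 0 0 0 -0.2; 0 0 12 0 0 0 -0.2; 0 0 16 0 0 0 -0.2; 0 0 18 0 0 0 -0.2"
}}

```text
t: 22.78
tcp_pos: [0.5125, -0.0308, 0.1192]
tool_rot: [0.954, 0.151, 0.255, -0.04]
force: [-0.0, -1.2, 0.4]
finger_gap: 0.692
gripper_force: 54.6
```

```bash
python3 g.py
```

```text
tool F [-0.2  1.1 -0.6] M [-0.13 -0.2  -0.02] underside above rim mm 5.5
t 22.77 shift [0.4 0.3 5.5] turn [ 0.  0. -0.] F [-0.  -1.2  0.4] gap 0.692
```

>>> {"name": "move_arm", "arguments": {
  "commands": "0.2 0 1.5 0 0 0 -0.2; 0.2 0 3 0 0 0 -0.2; 0.2 0 4.5 0 0 0 -0.2; 0.2 0 6 0 0 0 -0.2; 0.2 0 7 0 0 0 -0.2"
}}

```text
t: 23.4
tcp_pos: [0.5154, -0.0298, 0.1143]
tool_rot: [0.954, 0.151, 0.256, -0.04]
force: [-10.0, -4.5, 21.1]
finger_gap: 0.696
gripper_force: 57.5
```

```bash
python3 g.py
```

```text
tool F [  1.1   1.2 -23.8] M [-0.41 -0.19 -0.1 ] underside above rim mm -0.3
t 23.4 shift [ 0.2  0.3 -0.3] turn [ 0.1  0.  -0. ] F [-10.   -4.5  21.1] gap 0.696
```

The collar is on the rim (underside at -0.3 mm, 24 N axial contact). Ease off, open and withdraw along the axis.

>>> {"name": "move_arm", "arguments": {
  "commands": "0 0 -1 0 0 0 -0.2; 0 0 -1 0 0 0 0.6; 0 0 -1 0 0 0 1; 0 0 -1 0 0 0 1; 0 0 -1 0 0 0 1"
}}

```text
t: 24.02
tcp_pos: [0.5153, -0.0297, 0.1143]
tool_rot: [0.954, 0.151, 0.255, -0.04]
force: [-0.4, 0.2, -0.1]
finger_gap: 0.996
gripper_force: 0.0
```

>>> {"name": "move_arm", "arguments": {
  "commands": "0 0 -10 0 0 0 1; 0 0 -30 0 0 0 1; 0 0 -60 0 0 0 1; 0 0 -100 0 0 0 1; 0 0 -140 0 0 0 1"
}}

```text
t: 24.65
tcp_pos: [0.4479, -0.0513, 0.2363]
tool_rot: [0.954, 0.151, 0.255, -0.041]
force: [0.8, -0.6, -0.3]
finger_gap: 0.999
gripper_force: 0.0
```

```bash
python3 - <<'E'
from h import *
B=MOUTH-.08*AX
pd=[(ring(B+.138*AX,.008,AX),(0,255,255)),(ring(M2,.031,AX),(0,0,255)),(ring(M2+.024*AX,.031,AX),(0,0,255))]
t=snapshot('top');c=snapshot('scene');w=snapshot('wrist')
im=np.zeros((600,800,3),np.uint8);im[:300,:400]=cv2.resize(t['image'][:,:,::-1],(400,300));im[:300,400:]=crop(t,240,190,100,75,4)
im[300:,:400]=crop(c,255,190,80,60,5,pd);im[300:,400:]=crop(w,180,80,200,150,2)
cv2.imwrite('pics/m6.png',im)
E
```

```text
(no output)
```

View pics/m6.png

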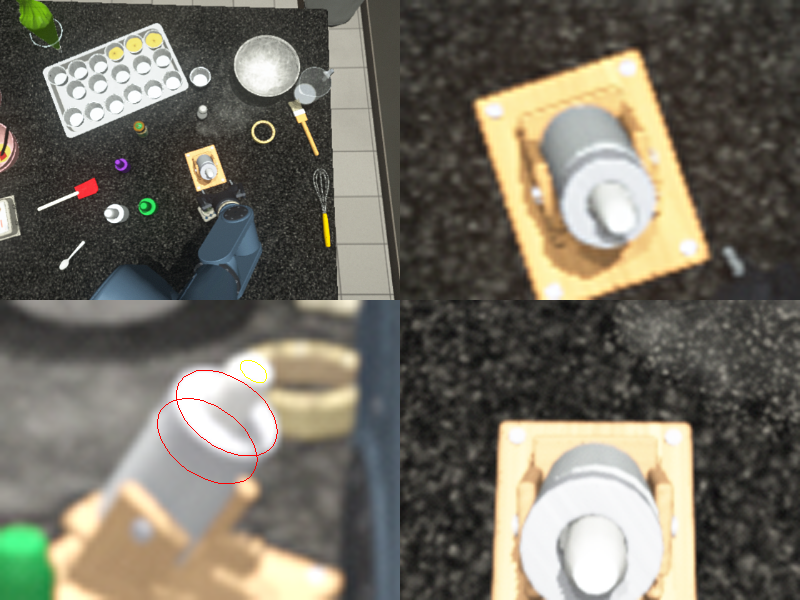

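The collar lies flat on the rim with the handle through it: collar rings match at (225,410) in the scene crop, handle at (595,550) in the wrist crop. The bystanders are where they were and the robot is clear, so I hand the job in.

```bash
python3 -c "
from station import ticket;print(ticket.sign_off())"
```

```text
the job is handed in; nothing more can be done
None
```

The pusher is fully down in the barrel and the collar lies flat on the rim over its handle. The jar, shaker, timer and tape were left undisturbed, and I handed the job in at about 25 s.

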